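Index the photo turntable with its ratchet lever

TASK

First move the white bur stand, which blocks the lever, upright into the blue tray and let go. Then stroke the yellow ratchet lever back and forth, full strokes, one tooth at a time, until the orange jaw model stands at the orange pointer before the camera; do not go past it, as the table cannot turn back, and finish with the lever back at its home stop and released. Turn the table only with the lever, do not knock the light frame, and leave everything else where it is.

Things in the scene. Friction and masses are not known exactly. Their poses are not given: they have to be found in the camera images.
- stand: indexing photo stand, fixed: white base plate 305 x 320 x 18 (x -115 to +190, y -160 to +160) with light frame, ratchet wheel, turntable and lever. Origin: on the table under the common vertical axis of wheel and lever; z up; -x is its front, the lever's side, turned to the robot's right. Orange pointer on the plate at the rear (+x, 101 to 164 from the axis), before a small black camera.
- frame: frame fixed to the stand (same origin, axes): rear posts at x +160, y -140 and +140, side rails above them, and across the front a black light bar: x -185 to -135, y -150 to +150, 202 to 226 above the table. It leaves no room for an upright gripper at the lever handle: come in tilted, along the leaning handle. Do not knock it.
- wheel (a joint): angle of the steel ratchet wheel with its turntable, rad, growing anticlockwise seen from above; 0 = orange model at the orange pointer, negative = not there yet. 12 teeth of 0.524; 97 radius, 29 to 45 above the table. A holding pawl stops it turning back more than 0.03; friction 0.6 N m. With the lever at its far stop the wheel stands a whole number of teeth from 0.
- turntable: aluminium turntable on the wheel, 156 diameter, 47 to 55 above the table, with four jaw models (up to 80 high) at 90 degrees, one orange and three white with pink gums. It may only be turned through the lever, never by touching it. Origin: on the axis at table height; its +x points at the orange model.
- orange_model (a point): top of the orange jaw model, 46 from the axis, 80 above the table.
- lever (a joint): ratchet lever, rad: 0 at home stop, 0.66 at far stop; stays where left; grows anticlockwise from above. The handle points 0.33 short of the stand's -x (towards its +y) at 0, 0.33 past it at 0.66. Its pawl drives the wheel forward only: a full stroke moves it one tooth (the first 0.13 to 0.66, as it may start between teeth); then go back below 0.10 to catch the next tooth.
- lever_grip (a point): point on the middle line of the yellow lever handle, 192 from the axis, 87 above the table. The handle is a round bar, 22 diameter, leaning 35 deg outwards (top farther from the axis); it goes on 46 upwards along its line and 65 downwards to the flat lever arm. About 5 N here moves it. Axes: the lever's, z up, -x horizontally outwards along it.
- bur_stand: loose white bur stand, 90 (its x) x 46 (its y) x 50 high, about 0.25 kg, with 12 metal burs upright on top (to 70 high). Origin: centre of its underside. It stands in the way of the lever's stroke, on the table in front of the light bar.
- blue_tray: blue open tray, fixed to the table, 160 x 160 x 22 high, walls 4, floor 4 thick. Origin: centre of its underside. Empty; it is on the robot's right, either nearer or farther than the grey one.
- grey_tray: grey tray of the same size as the blue one, fixed, next to it, with the spare jaw model in it. Not for the bur stand.
- spare_jaw: spare plaster jaw model, 44 x 50 x 25, standing in the grey tray. Origin: centre of its underside. Bystander: leave it alone.
- handpiece: silver dental handpiece, about 160 long and 25 high, lying on small rubber rests on the table near the lever. Origin: under its middle. Bystander: leave it alone.
- spray_bottle: clear bottle with a blue cap, 60 diameter, 170 high. Origin: centre of its underside. Bystander: leave it alone.
- jar: amber jar, 66 diameter, 75 high. Origin: centre of its underside. Bystander: leave it alone.
- cup: white cup, 64 diameter, 70 high. Origin: centre of its underside. Bystander: leave it alone.
Mind the look-alikes: they are no part of the job. What is shaped like the bur_stand but red or turquoise is not meant.

How it is judged:
By the outcome, as a careful person would: the job done as asked, in the order asked, and still so for the second after the job is handed in, with the robot touching nothing.
It also fails if it takes over 69 s, if anything falls off the work surface, if the arm or the gripper's body presses on something with over 40 N, if the wrist force passes 120 N, or if a joint passes its speed limit or range.

ROBOT

A 6-joint arm with a two-finger parallel gripper is mounted at the origin on the work surface. World frame = base frame: x ahead of the robot, y to its left, z up, the work surface at z = 0. Lengths are in mm, angles in rad, forces in N, time in s.
With the tool pointing down it reaches from about 350 to 975 mm from the base axis. Payload 7.1 kg.
Tool frame: the origin (TCP) lies midway between the tips of the shut fingers; the grasp point (between the pads) lies 19 mm behind it; z points along the fingers, y is the line along which they close (so a half turn about z gives the same grasp; the last joint's range is limited). The gripper opens to 88 mm and grips with 3 to 60 N. Pads are 20 mm wide; open, the fingers measure 115 mm over their backs; the gripper's body (75 mm by 178 mm) begins 61 mm behind the grasp point.
Start: joints at [-1.314, 0.423, 1.63, -0, 1.089, -0.019], TCP at [170.216, -601.358, 194.675] pointing down, gripper open.
Joint ranges: [-3, 3], [-0.9, 2.11], [0.09, 2.58], [-1.31, 4.45], [0.11, 2.69], [-2.54, 2.54]. Speed limits (rad/s): [2.39, 2.39, 3.01, 3.14, 3.14, 3.14].

INTERFACE

Orientations are given as a rotation vector (axis times angle).
In Python, from workcell import ctrl gives the robot as it stands. The module is installed in compiled form; this text tells all that it offers.
- The arm moves only by the tool servo_tool, never from a script. Its argument "increments" is a list of rows, each a list of 7 numbers: the shift along the world's x, y, z in cm, then the turn, a rotation vector about the world's x, y, z in degrees, then the opening, from -1 (shut) to 1 (fully open). A call has 1 to 20 rows; each row is the pose to reach, as a shift and turn from the pose commanded when the call began; what a row does not reach only later rows make up. A row lasts 1/12 s, in which the tool goes at most 41.7 mm and 7.16 degrees, less where a joint would pass 70% of its speed; a pose out of reach is approached as far as the arm can. A call with a gripper value outside its range is refused whole. The fingers move at their own pace and stop on an object; the grip force is fixed at half the most. Time passes only in rows, so rows that repeat a pose let the fingers close. It gives the time, the measured TCP pose, the force, the opening and the grip force at its end, in the units of the state.
- ctrl.get_obs(): the state, without advancing time (a new reading comes with each control period).
- ctrl.get_image(name): name is "side" or "top" or "wrist"; returns a dict with "image" (384x512x3 uint8, red, green, blue), "fx", "fy", "cx", "cy" (pixels), "k1" (the pictures are not rectified: a ray, as slopes to the right and down, at radius r is drawn at 1 + k1 r^2 times it, then the intrinsics apply), "extrinsics" (4x4, takes a point from camera to world coordinates); the wrist camera has in their place "tool_from_camera" (4x4, takes a point from camera to tool coordinates, whose origin is the TCP and whose axes are the flange's). Camera axes: x right, y up, looking along -z (the intrinsics and any distortion apply to the point x, -y, -z); pixel columns grow to the right and rows downward; lengths in mm; the calibration is good to about 2 mm. A picture is of the moment at which its call begins: read the wrist's pose just before it. There is no depth.
- ctrl.close_job(): hands the job in; it is judged then, once.
The state is a dict: "t": time; "qpos": joint angles; "qvel": joint speeds; "joint_torque": joint torques, N m; "ee_pos": TCP position; "orientation": TCP orientation; "ft_force": force on the tool from outside, world axes, zero at the start; "moment": the same for the moment, N m; "width": finger opening in mm; "grasp_force": force on a finger pad.
Only numpy, scipy, OpenCV 4.12 (cv2) and the standard library are available. Lean on these libraries where they do the work, as an engineer would, in place of code of your own. Each camera call takes 0.05 s, during which the arm holds its last target. There are 200 camera calls.

## Working session

There is one attempt and no reset: what is moved stays moved. The work goes in short steps, Python scripts to look and compute and a tool call to move; the robot and the scene stay as the last step left them, time stands still between calls to the robot, and variables do not carry over. Pictures are saved under pics/ and viewed, at most 10 in all, crops included, and the job is handed in when it is done.

Besides the shell and the picture viewer there is one more tool, called after ">>>" by a JSON object that holds its "fn" and its "kwargs", one argument or row to a line. servo_tool: Moves the arm, as the interface text tells. Its arguments: {"type":"object","properties":{"increments":{"type":"array","items":{"type":"array","items":{"type":"number"}}}},"required":["increments"]}

```bash
mkdir -p pics; cat > h.py <<'E'
import numpy as np, cv2
from workcell import ctrl
from scipy.spatial.transform import Rotation as R
def cam(n):
    o=ctrl.get_obs(); d=ctrl.get_image(n)
    if 'extrinsics' in d: E=np.array(d['extrinsics'])
    else:
        T=np.eye(4);T[:3,:3]=R.from_rotvec(o['orientation']).as_matrix();T[:3,3]=o['ee_pos'];E=T@np.array(d['tool_from_camera'])
    d['E']=E; return d
def ray(d,u,v):
    K=np.array([[d['fx'],0,d['cx']],[0,d['fy'],d['cy']],[0,0,1.]])
    p=cv2.undistortPoints(np.array([[[u,v]]],float),K,np.array([d['k1'],0,0,0.]))[0,0]
    return d['E'][:3,3], d['E'][:3,:3]@np.array([p[0],-p[1],-1])
def plane(d,u,v,z):
    o,r=ray(d,u,v); return o+r*(z-o[2])/r[2]
def proj(d,P):
    c=np.linalg.inv(d['E'])@np.append(P,1); x,y=c[0]/-c[2],-c[1]/-c[2]; s=1+d['k1']*(x*x+y*y)
    return d['fx']*x*s+d['cx'],d['fy']*y*s+d['cy']
def save(d,n,box=None,k=1):
    im=d['image'][...,::-1]
    if box: im=im[box[1]:box[3],box[0]:box[2]]
    cv2.imwrite('pics/'+n,cv2.resize(im,None,fx=k,fy=k,interpolation=cv2.INTER_CUBIC))
E
python3 - <<'E'
from h import *
import pickle
for n in('top','side'):
    d=cam(n);save(d,n+'0.png',None,1.5);pickle.dump(d,open(n+'.pkl','wb'));print(n,d['E'].round(2).tolist(),d['fx'],d['k1'])
print(ctrl.get_obs())
E
```

```text
top [[0.03, 1.0, -0.07, 465.41], [-1.0, 0.03, -0.0, -18.98], [-0.0, 0.07, 1.0, 1128.69], [0.0, 0.0, 0.0, 1.0]] 383.4949790898421 -0.005378292694427973
side [[-0.9, -0.31, 0.3, 909.51], [0.43, -0.67, 0.61, 739.21], [0.01, 0.68, 0.74, 983.82], [0.0, 0.0, 0.0, 1.0]] 396.983291154095 -0.02379566507015253
{'t': 0.1, 'qpos': array([-1.31400671e+00,  4.23763210e-01,  1.63060146e+00,  8.46867697e-06,
        1.08860988e+00, -1.90071611e-02]), 'qvel': array([ 9.52886337e-04,  3.77158700e-05, -2.45991790e-03,  1.46625804e-04,
       -1.10124010e-03, -5.32117366e-04]), 'joint_torque': array([-3.66700542e-04, -5.45613241e+01, -2.74325019e+01,  6.44452544e-02,
        1.87877723e-02, -3.02394551e-05]), 'ee_pos': array([ 170.08154859, -600.85066346,  193.98497912]), 'orientation': array([-3.11041060e+00, -4.31653991e-01,  2.45660564e-04]), 'ft_force': array([-0.62899773, -0.34374887, -0.11645035]), 'moment': array([ 0.04660943, -0.02441337,  0.00095382]), 'grasp_force': 0.0, 'width': 87.78715113228772}
```

View pics/top0.png

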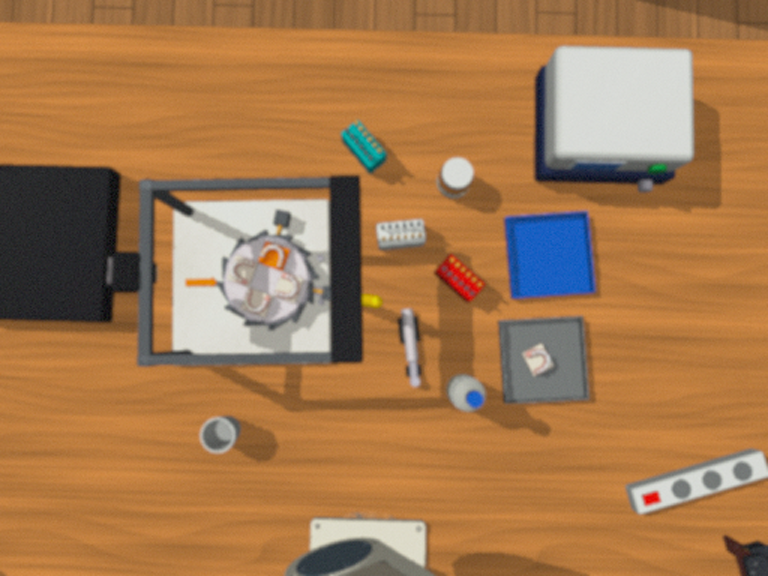

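View pics/side0.png

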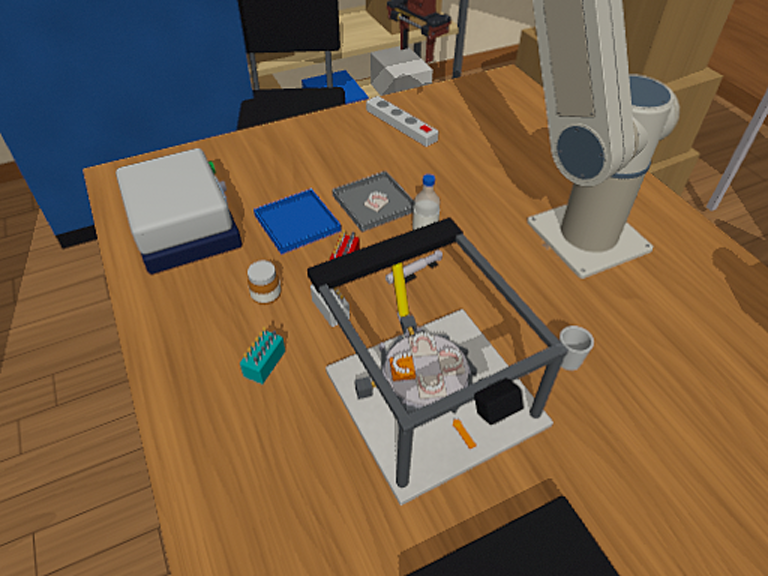

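The top view (1.5x pixels) shows three candidates for the bur stand: the white one at (400,233), in front of the light bar and in the lever's path, a red one at (460,278) and a turquoise one at (364,147). I choose the white one. The blue tray is at (550,255) and the grey tray at (544,360). The lever handle (yellow) is at (372,301), on the robot side, so near its home stop. The orange model is at (273,255) and the pointer at (200,282).

```bash
cat > m.py <<'E'
from h import *
import pickle
T=pickle.load(open('top.pkl','rb'));S=pickle.load(open('side.pkl','rb'))
def mask(d,f,box=None):
    h=cv2.cvtColor(d['image'],cv2.COLOR_RGB2HSV).astype(int);m=f(h[...,0],h[...,1],h[...,2]).astype(np.uint8)
    if box:
        b=np.zeros_like(m);b[box[1]:box[3],box[0]:box[2]]=1;m*=b
    return m
def rect(m): 
    c=max(cv2.findContours(m,0,2)[0],key=cv2.contourArea);return c
E
cat > a.py <<'E'
from m import *
def rep(n,d,m,z):
    c=rect(m);r=cv2.minAreaRect(c);b=cv2.boxPoints(r)
    W=np.array([plane(d,*p,z)[:2] for p in b]);ctr=W.mean(0);e=W[1]-W[0];f=W[2]-W[1]
    print(n,'px',np.round(r[0],1),'xy',ctr.round(1),'len',np.linalg.norm(e).round(1),np.degrees(np.arctan2(e[1],e[0])).round(1),np.linalg.norm(f).round(1),np.degrees(np.arctan2(f[1],f[0])).round(1))
rep('tray',T,mask(T,lambda h,s,v:(h>100)&(h<130)&(s>150)&(v>80),(325,130,410,210)),22)
w=mask(T,lambda h,s,v:(s<60)&(v>110),(245,140,290,172));rep('bur',T,w,50)
rep('pointer',T,mask(T,lambda h,s,v:(h<18)&(s>200)&(v>150),(118,180,146,196)),20)
rep('bar',T,mask(T,lambda h,s,v:(v<50),(215,110,245,250)),226)
rep('yellow top',T,mask(T,lambda h,s,v:(h>22)&(h<35)&(s>150),(235,180,270,215)),110)
y=mask(S,lambda h,s,v:(h>22)&(h<35)&(s>150),(250,165,285,230));c=rect(y);print('side yellow',cv2.minAreaRect(c))
o=mask(T,lambda h,s,v:(h<18)&(s>180)&(v>150),(165,155,200,185));m=cv2.moments(o);print('orange px',m['m10']/m['m00'],m['m01']/m['m00'],plane(T,m['m10']/m['m00'],m['m01']/m['m00'],75))
save(T,'c1.png',(150,110,310,230),5)
E
python3 a.py
```

```text
tray px [366.3 169.6] xy [ 623.2 -338.6] len 160.0 -84.4 154.1 -175.9
bur px [267.  155.1] xy [652.9 -48.4] len 90.8 -82.1 47.5 -172.5
pointer px [130.5 188. ] xy [551.4 344.7] len 32.0 -88.5 5.8 -177.3
bar px [230. 179.] xy [564.5  42.5] len 44.3 -87.6 290.7 -177.5
yellow top px [246.7 200.1] xy [520.2   4.1] len 20.1 -7.8 39.0 -98.0
side yellow ((266.5899963378906, 192.6300048828125), (35.35533905029297, 6.9296464920043945), 81.8698959350586)
orange px 181.25555555555556 171.43333333333334 [596.77438227 188.28026675  75.        ]
```

View pics/c1.png

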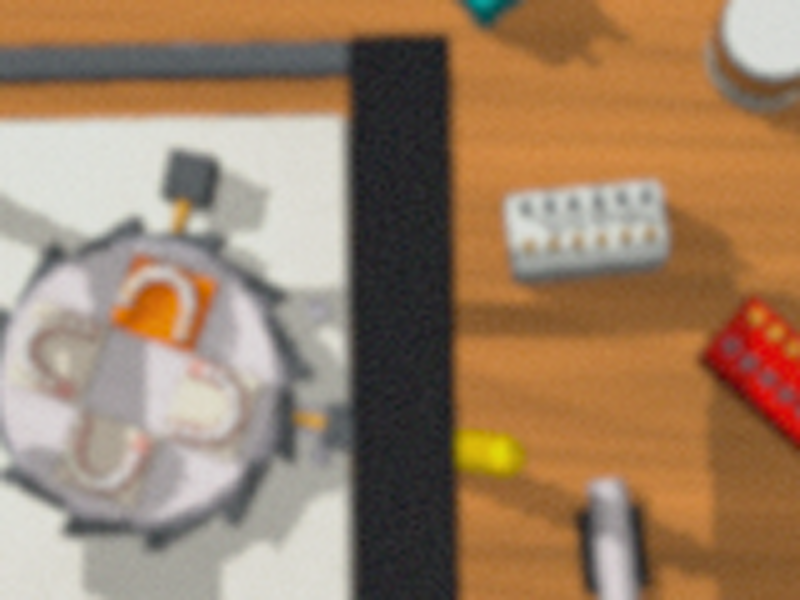

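```bash
cat > b.py <<'E'
from m import *
# pointer full, bar edges
p=mask(T,lambda h,s,v:(h<18)&(s>180)&(v>120),(115,175,160,200));
# restrict to the thin pointer near row 188
c=rect(p);print('pointer box',cv2.boundingRect(c),[plane(T,u,188,20)[:2].round(1) for u in (cv2.boundingRect(c)[0],sum(cv2.boundingRect(c)[::2]))])
b=mask(T,lambda h,s,v:(v<70)&(s<90),(205,105,250,255));
rows=[r for r in range(125,240) if b[r].sum()>15];
L=np.array([[np.where(b[r])[0][0]-.0,r+.5] for r in rows]);Rr=np.array([[np.where(b[r])[0][-1]+1,r+.5] for r in rows])
for q in(L,Rr): print('bar edge',np.median(q[:,0]),[plane(T,np.polyval(np.polyfit(q[:,1],q[:,0],1),r),r,226)[:2].round(1) for r in(125,180,240)])
cols=range(223,238);tb=[(np.where(b[:,c])[0][0],np.where(b[:,c])[0][-1]+1) for c in cols];t,bt=np.median(tb,0);print('bar ends',t,bt,plane(T,230,t,226)[:2],plane(T,230,bt,226)[:2])
print('turntable',plane(T,180,189,55))
# yellow: tip & axis in both
yt=mask(T,lambda h,s,v:(h>22)&(h<35)&(s>150),(235,180,270,215));ys=mask(S,lambda h,s,v:(h>22)&(h<35)&(s>150),(245,160,290,240))
for n,m in(('t',yt),('s',ys)):
    q=np.argwhere(m)[:,::-1]+.5;vx,vy,x0,y0=cv2.fitLine(q.astype(np.float32),2,0,.01,.01).ravel();print(n,q.min(0),q.max(0),(x0,y0),(vx,vy))
for th in(0,.1,.3,.6):
  phi=np.radians(-87.5)-.33+th;A=np.array([557.5,202.4]);u=np.array([np.cos(phi),np.sin(phi)])
  for s in(-65,0,46):
    P=np.append(A+u*(192+s*np.sin(.611)),87+s*np.cos(.611));print(th,s,P.round(0),np.round(proj(T,P),1),np.round(proj(S,P),1))
for n,px,z in(('bottle',(312,264),170),('jar',(304,116),75),('cup',(146,289),70),('hp1',(272,210),20),('hp2',(276,255),20),('red',(306,184),50)):print(n,plane(T,*px,z)[:2].round(0))
E
python3 b.py
```

```text
pointer box (125, 187, 19, 3) [array([551. , 360.7]), array([552.4, 305.5])]
bar edge 221.0 [array([692.1,  68.5]), array([560. ,  63.9]), array([418.9,  58.9])]
bar edge 240.0 [array([693.2,  25. ]), array([561.1,  18.9]), array([420.1,  12.5])]
bar ends 118.0 241.0 [709.65800953  46.96538431] [417.14151606  37.99165345]
turntable [549.49842384 193.77505438  55.        ]
t [240.5 196.5] [254.5 204.5] (np.float32(247.15715), np.float32(200.56667)) (np.float32(0.9781911), np.float32(0.20770693))
s [261.5 175.5] [272.5 210.5] (np.float32(267.0523), np.float32(193.04811)) (np.float32(0.1319341), np.float32(0.9912585))
0 -65 [514.  54.  34.] [229.8 203.3] [273.4 207.9]
0 0 [503.  18.  87.] [241.6 206.6] [271.9 187.5]
0 46 [496.  -7. 125.] [250.6 209.2] [270.7 172.9]
0.1 -65 [529.  50.  34.] [231.2 198.1] [268.5 208.6]
0.1 0 [522.  14.  87.] [243.4 199.8] [265.8 188.4]
0.1 46 [517. -12. 125.] [252.8 201.2] [263.8 173.9]
0.3 -65 [560.  48.  34.] [232.5 187.4] [259.2 211.3]
0.3 0 [560.  10.  87.] [245.  185.9] [254.  191.6]
0.3 46 [560. -16. 125.] [254.7 184.7] [250.3 177.4]
0.6 -65 [605.  55.  34.] [230.3 171.5] [246.8 218. ]
0.6 0 [617.  20.  87.] [242.2 165.2] [238.2 199.7]
0.6 46 [625.  -5. 125.] [251.3 160.3] [232.  186.4]
bottle [ 363. -163.]
jar [ 762. -149.]
cup [273. 273.]
hp1 [498. -68.]
hp2 [370. -82.]
red [ 573. -161.]
```

```bash
cat > c.py <<'E'
from m import *
def pl(d,p,v):
    o,a=ray(d,*p);_,b=ray(d,p[0]+10*v[0],p[1]+10*v[1]);n=np.cross(a,b);return n/np.linalg.norm(n),o
def handle(T,S):
    L=[]
    for d,bx in((T,(225,140,270,225)),(S,(215,155,290,240))):
        m=mask(d,lambda h,s,v:(h>22)&(h<35)&(s>150),bx);q=np.argwhere(m)[:,::-1]+.0
        vx,vy,x0,y0=cv2.fitLine(q.astype(np.float32),2,0,.01,.01).ravel();L.append(pl(d,(x0,y0),(vx,vy)))
    (n1,o1),(n2,o2)=L;dr=np.cross(n1,n2);dr/=np.linalg.norm(dr);dr*=np.sign(dr[2])
    P=np.linalg.solve(np.array([n1,n2,[0,0,1]]),[n1@o1,n2@o2,87]);return P,dr
def center(T,g=(557,202,55)):
    h=cv2.cvtColor(T['image'],cv2.COLOR_RGB2HSV).astype(int);g=np.array(g,float)
    # dark wheel outer edge (r 97, z 45): radial scan for last dark pixel
    im=T['image'].astype(int).sum(2)
    return im
if __name__=='__main__':
    P,dr=handle(T,S);print('grip',P.round(1),'dir',dr.round(3),'lean',np.degrees(np.arccos(dr[2])),'az',np.degrees(np.arctan2(dr[1],dr[0])))
    for A in((557,202),(556,201)):
        u=P[:2]-A;az=np.arctan2(u[1],u[0]);print('r',np.hypot(*u),'az',np.degrees(az),'lever',az-(np.radians(-87.7)-.33))
    # models: orange mask on top plane, and red/pink; orange in side
    for d,bx in((T,(165,155,200,185)),(S,(250,230,285,260))):
        m=mask(d,lambda h,s,v:(h<18)&(s>180)&(v>150),bx);c=rect(m);print(cv2.minAreaRect(c),cv2.boundingRect(c))
    save(S,'c2.png',(210,150,390,320),4)
E
python3 c.py
```

```text
grip [ 494.3 -142.1   87. ] dir [-0.184 -0.982  0.048] lean 87.23448126161865 az -100.63765638437044
r 349.754656252961 az -100.32835384706526 lever 0.109593646261819
r 348.5924990843594 az -100.19612232561062 lever 0.11190152168612388
((179.25001525878906, 171.25001525878906), (10.75174331665039, 9.803058624267578), 18.43494987487793) (173, 167, 12, 11)
((270.4647216796875, 244.3411865234375), (13.449688911437988, 9.653406143188477), 77.47119140625) (265, 238, 12, 13)
```

View pics/c2.png

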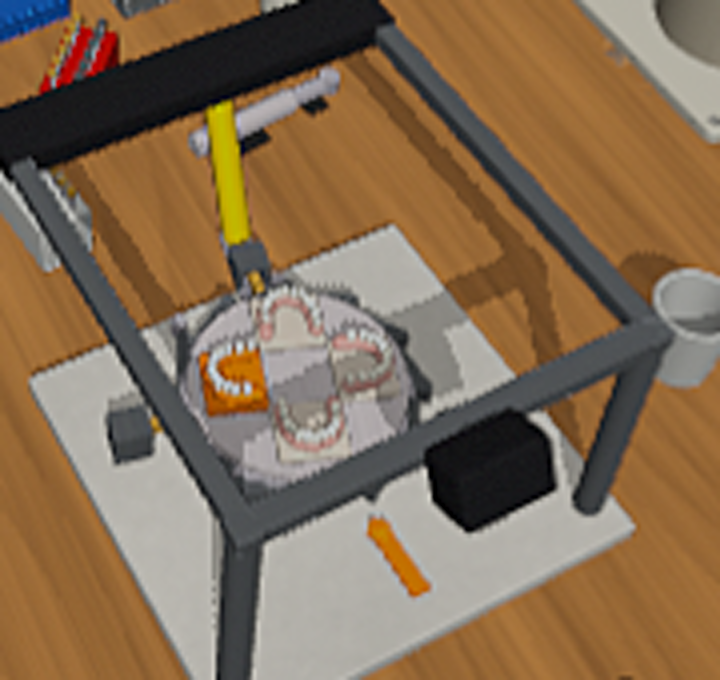

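The crop confirms the choice: the white stand with metal burs sits at crop (587,230), which is top pixel (267,156). The side view shows the lever at about 0.1 rad and the orange model about 3.9 teeth short of the pointer. I'll hover over the white stand and look again from the wrist.

>>> {"fn": "servo_tool", "kwargs": {
  "increments": [
    [48, 54.5, 6.5, 0, 0, 81.7, 1],
    [48, 54.5, 6.5, 0, 0, 81.7, 1],
    [48, 54.5, 6.5, 0, 0, 81.7, 1],
    [48, 54.5, 6.5, 0, 0, 81.7, 1],
    [48, 54.5, 6.5, 0, 0, 81.7, 1],
    [48, 54.5, 6.5, 0, 0, 81.7, 1],
    [48, 54.5, 6.5, 0, 0, 81.7, 1],
    [48, 54.5, 6.5, 0, 0, 81.7, 1],
    [48, 54.5, 6.5, 0, 0, 81.7, 1],
    [48, 54.5, 6.5, 0, 0, 81.7, 1],
    [48, 54.5, 6.5, 0, 0, 81.7, 1],
    [48, 54.5, 6.5, 0, 0, 81.7, 1],
    [48, 54.5, 6.5, 0, 0, 81.7, 1],
    [48, 54.5, 6.5, 0, 0, 81.7, 1],
    [48, 54.5, 6.5, 0, 0, 81.7, 1],
    [48, 54.5, 6.5, 0, 0, 81.7, 1],
    [48, 54.5, 6.5, 0, 0, 81.7, 1],
    [48, 54.5, 6.5, 0, 0, 81.7, 1],
    [48, 54.5, 6.5, 0, 0, 81.7, 1],
    [48, 54.5, 6.5, 0, 0, 81.7, 1]
  ]
}}

```text
t: 1.77
ee_pos: [650.2, -55.4, 258.9]
orientation: [-2.068, -2.364, 0.002]
ft_force: [-0.3, -0.3, -0.0]
width: 87.9
grasp_force: 0.0
```

```bash
python3 - <<'E'
from h import *
import pickle
o=ctrl.get_obs();print(o['t'],o['ee_pos'],R.from_rotvec(o['orientation']).as_matrix().round(3).tolist(),o['qpos'].round(2))
d=cam('wrist');pickle.dump(d,open('w1.pkl','wb'));save(d,'w1.png',None,1.5);print(d['E'].round(2).tolist(),np.round(d['tool_from_camera'],2).tolist())
E
```

```text
1.7667 [650.18717655 -55.36165868 258.85224099] [[-0.133, 0.991, -0.001], [0.991, 0.133, -0.0], [0.0, -0.001, -1.0]] [-0.1   0.4   1.51 -0.    1.23 -0.24]
[[0.99, -0.13, -0.04, 639.77], [0.13, 0.95, 0.28, 23.34], [-0.0, -0.29, 0.96, 449.78], [0.0, 0.0, 0.0, 1.0]] [[-0.0, 0.96, 0.29, 79.4], [1.0, 0.0, 0.0, -0.13], [-0.0, 0.29, -0.96, -190.92], [0.0, 0.0, 0.0, 1.0]]
```

View pics/w1.png

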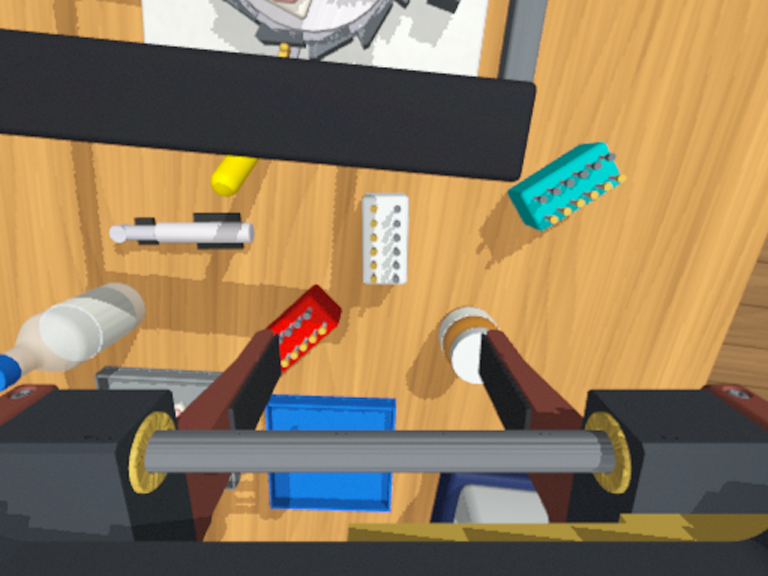

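The wrist view shows the white stand at (385,240), close to aligned, with the red stand at (305,325) and the handle tip at (225,180). The blue tray is at (332,455).

```bash
python3 - <<'E'
from m import *
W=pickle.load(open('w1.pkl','rb'))
m=mask(W,lambda h,s,v:(s<50)&(v>120),(232,120,282,195));m=cv2.morphologyEx(m,cv2.MORPH_CLOSE,np.ones((9,9)));c=rect(m)
b=cv2.boxPoints(cv2.minAreaRect(c));print(cv2.boundingRect(c));Q=np.array([plane(W,*p,50)[:2] for p in b]);print(b.round(1).tolist(),Q.round(1).tolist(),'ctr',Q.mean(0))
# yellow tip line
y=mask(W,lambda h,s,v:(h>22)&(h<35)&(s>150),(130,95,180,135));q=np.argwhere(y)[:,::-1];print('y',q.min(0),q.max(0))
for z in(110,118,125):print(z,plane(W,150,120,z)[:2].round(1))
for px in((0,89),(350,120),(355,56)):print('bar',plane(W,*px,226 if px!=(350,120) else 202)[:2])
t=mask(W,lambda h,s,v:(h>100)&(h<130)&(s>150)&(v>80),(175,255,268,345));c=rect(t);b=cv2.boundingRect(c);print(b,[plane(W,b[0]+i*b[2],b[1]+j*b[3],22)[:2].round(0).tolist() for i in(0,1) for j in(0,1)])
E
```

```text
(241, 129, 32, 61)
[[241.0, 129.0], [272.0, 129.0], [272.0, 189.0], [241.0, 189.0]] [[625.7, -4.5], [670.3, 1.4], [684.1, -88.1], [636.6, -94.5]] ctr [654.17822831 -46.42485426]
y [140 103] [171 130]
110 [516.4  -4.4]
118 [519.3  -3.7]
125 [521.8  -3.1]
bar [441.93333323  13.14395824]
bar [726.30218858  26.66534068]
bar [710.69197256  72.4683556 ]
(180, 315, 81, 26) [[550.0, -369.0], [554.0, -432.0], [705.0, -348.0], [714.0, -410.0]]
```

>>> {"fn": "servo_tool", "kwargs": {
  "increments": [
    [0.4, 0.2, -4, 0, 0, 0, 1],
    [0.4, 0.2, -8, 0, 0, 0, 1],
    [0.4, 0.2, -12, 0, 0, 0, 1],
    [0.4, 0.2, -16, 0, 0, 0, 1],
    [0.4, 0.2, -20, 0, 0, 0, 1],
    [0.4, 0.2, -23, 0, 0, 0, 1],
    [0.4, 0.2, -24.5, 0, 0, 0, 1],
    [0.4, 0.2, -24.5, 0, 0, 0, 1],
    [0.4, 0.2, -24.5, 0, 0, 0, -1],
    [0.4, 0.2, -24.5, 0, 0, 0, -1],
    [0.4, 0.2, -24.5, 0, 0, 0, -1],
    [0.4, 0.2, -24.5, 0, 0, 0, -1],
    [0.4, 0.2, -24.5, 0, 0, 0, -1],
    [0.4, 0.2, -24.5, 0, 0, 0, -1],
    [0.4, 0.2, -24.5, 0, 0, 0, -1],
    [0.4, 0.2, -24.5, 0, 0, 0, -1]
  ]
}}

```text
t: 3.15
ee_pos: [654.8, -54.3, 15.4]
orientation: [2.071, 2.361, 0.001]
ft_force: [0.5, 1.0, 4.6]
width: 45.9
grasp_force: 30.0
```

>>> {"fn": "servo_tool", "kwargs": {
  "increments": [
    [0, 0, 4, 0, 0, 0, -1],
    [0, 0, 8, 0, 0, 0, -1],
    [0, -2, 12, 0, 0, 0, -1],
    [-0.5, -6, 13, 0, 0, 0, -1],
    [-1, -10, 13, 0, 0, 0, -1],
    [-1.5, -14, 13, 0, 0, 0, -1],
    [-2, -18, 13, 0, 0, 0, -1],
    [-2.5, -22, 13, 0, 0, 0, -1],
    [-3, -26, 13, 0, 0, 0, -1],
    [-3.2, -29, 12, 0, 0, 0, -1],
    [-3.2, -29, 9, 0, 0, 0, -1],
    [-3.2, -29, 6, 0, 0, 0, -1],
    [-3.2, -29, 3, 0, 0, 0, -1],
    [-3.2, -29, 1.2, 0, 0, 0, -1],
    [-3.2, -29, 0.5, 0, 0, 0, -1],
    [-3.2, -29, 0.5, 0, 0, 0, -1]
  ]
}}

```text
t: 4.48
ee_pos: [620.7, -343.8, 18.7]
orientation: [-2.069, -2.359, 0.002]
ft_force: [-0.2, 0.2, -2.8]
width: 45.5
grasp_force: 30.0
```

>>> {"fn": "servo_tool", "kwargs": {
  "increments": [
    [0, 0, 0, 0, 0, 0, 1],
    [0, 0, 0, 0, 0, 0, 1],
    [0, 0, 0, 0, 0, 0, 1],
    [0, 0, 0, 0, 0, 0, 1],
    [0, 0, 0, 0, 0, 0, 1],
    [0, 0, 0, 0, 0, 0, 1],
    [0, 0, 3, 0, 0, 0, 1],
    [0, 0, 7, 0, 0, 0, 1],
    [0, 0, 11, 0, 0, 0, 1],
    [0, 0, 15, 0, 0, 0, 1],
    [0, 0, 19, 0, 0, 0, 1],
    [0, 0, 23, 0, 0, 0, 1],
    [0, 0, 23, 0, 0, 0, 1]
  ]
}}

```text
t: 5.57
ee_pos: [626.2, -346.6, 260.1]
orientation: [2.062, 2.351, 0.005]
ft_force: [0.7, -0.6, 0.9]
width: 87.7
grasp_force: 0.0
```

```bash
python3 - <<'E'
from h import *
import pickle
d=cam('top');pickle.dump(d,open('top2.pkl','wb'))
S=cam('side');pickle.dump(S,open('side2.pkl','wb'))
a=d['image'][100:300,150:450];b=S['image'][100:300,150:350]
im=np.hstack([cv2.resize(a,None,fx=1.5,fy=1.5),cv2.resize(b,None,fx=1.5,fy=1.5)]);cv2.imwrite('pics/p2.png',im[...,::-1])
o=ctrl.get_obs();print(o['ee_pos'],o['qpos'])
E
```

```text
[ 623.17668991 -344.88048545  252.24325244] [-5.22180175e-01  4.99963722e-01  1.36937170e+00  8.83491255e-06
  1.26769262e+00 -6.53135214e-01]
```

View pics/p2.png

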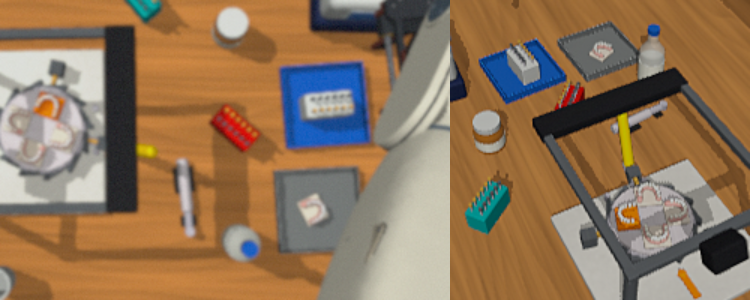

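The white stand is upright in the blue tray at (328,105), the red stand hasn't moved, and the lever is clear. Next I'll work out the tilted approach.

```bash
cat > lev.py <<'E'
from h import *
A=np.array([556.5,201.5]);XS=np.radians(92.3)
def pose(th,tilt=40,s=8,back=0):
    phi=XS-np.pi-.33+th;u=np.array([np.cos(phi),np.sin(phi),0]);z=np.array([0,0,1.])
    G=np.append(A,0)+u*(192+s*np.sin(.611))+z*(87+s*np.cos(.611))
    a=np.radians(tilt);h=np.sin(a)*u+np.cos(a)*z;t=np.array([-u[1],u[0],0])
    M=np.column_stack([np.cross(t,-h),t,-h]);return G+h*(back-19),M
def inc(p,M,P0,M0): return np.r_[(p-P0)/10,np.degrees(R.from_matrix(M@M0.T).as_rotvec())].round(2)
E
python3 - <<'E'
from lev import *
o=ctrl.get_obs();P0=o['ee_pos'];M0=R.from_rotvec(o['orientation']).as_matrix();print(P0)
for b in(170,110,0): p,M=pose(.115,back=b);print(b,p.round(1),inc(p,M,P0,M0).tolist())
E
```

```text
[ 623.17668991 -344.88048545  252.24325244]
170 [505.4 -87.7 209.2] [-11.78, 25.72, -4.3, 40.3, -0.68, -16.72]
110 [512.1 -49.7 163.3] [-11.11, 29.52, -8.9, 40.3, -0.68, -16.72]
0 [524.4  19.9  79. ] [-9.88, 36.48, -17.32, 40.3, -0.68, -16.72]
```

>>> {"fn": "servo_tool", "kwargs": {
  "increments": [
    [-6, 12, 2, 20, -0.3, -8, 1],
    [-11.8, 25.7, 0, 40.3, -0.7, -16.7, 1],
    [-11.8, 25.7, 0, 40.3, -0.7, -16.7, 1],
    [-11.8, 25.7, 0, 40.3, -0.7, -16.7, 1],
    [-11.8, 25.7, -2, 40.3, -0.7, -16.7, 1],
    [-11.8, 25.7, -4.3, 40.3, -0.7, -16.7, 1],
    [-11.8, 25.7, -4.3, 40.3, -0.7, -16.7, 1],
    [-11.8, 25.7, -4.3, 40.3, -0.7, -16.7, 1],
    [-11.8, 25.7, -4.3, 40.3, -0.7, -16.7, 1],
    [-11.8, 25.7, -4.3, 40.3, -0.7, -16.7, 1],
    [-11.8, 25.7, -4.3, 40.3, -0.7, -16.7, 1]
  ]
}}

```text
t: 6.58
ee_pos: [505.4, -88.3, 206.9]
orientation: [-1.988, -1.671, -0.725]
ft_force: [0.7, -1.1, 0.2]
width: 87.6
grasp_force: 0.0
```

```bash
python3 - <<'E'
from lev import *
import pickle
o=ctrl.get_obs();P0=o['ee_pos'];M0=R.from_rotvec(o['orientation']).as_matrix();print(o['t'],P0,o['qpos'].round(2),M0.round(3).tolist())
d=cam('wrist');pickle.dump(d,open('w2.pkl','wb'));S=cam('side')
a=cv2.resize(S['image'][80:330,130:400],(400,370))
# draw predicted handle on wrist image
im=d['image'].copy()
for s in(-20,0,20,46):
    p,M=pose(.115,tilt=35,s=s,back=19);u,v=proj(d,p);cv2.circle(im,(int(u),int(v)),2,(255,0,0),-1);print(s,u,v)
b=cv2.resize(im,(400,300));out=np.zeros((370,800,3),np.uint8);out[:,:400]=a;out[:300,400:]=b;cv2.imwrite('pics/p3.png',out[...,::-1])
for bk in(110,60,0): p,M=pose(.115,back=bk);print(bk,inc(p,M,P0,M0).tolist())
E
```

```text
6.5833 [505.41860834 -88.28334252 206.94802994] [-0.59  0.41  1.83  0.66  1.3  -0.74] [[0.132, 0.985, 0.11], [0.754, -0.171, 0.635], [0.644, -0.001, -0.765]]
-20 253.08374792530827 170.77994909661408
0 253.0712864339082 172.69834159553193
20 253.05737441625354 174.84003701050523
46 253.0366696712517 178.02744501067713
110 [0.67, 3.86, -4.37, -0.11, -0.03, -0.15]
60 [1.23, 7.02, -8.2, -0.11, -0.03, -0.15]
0 [1.9, 10.82, -12.8, -0.11, -0.03, -0.15]
```

View pics/p3.png

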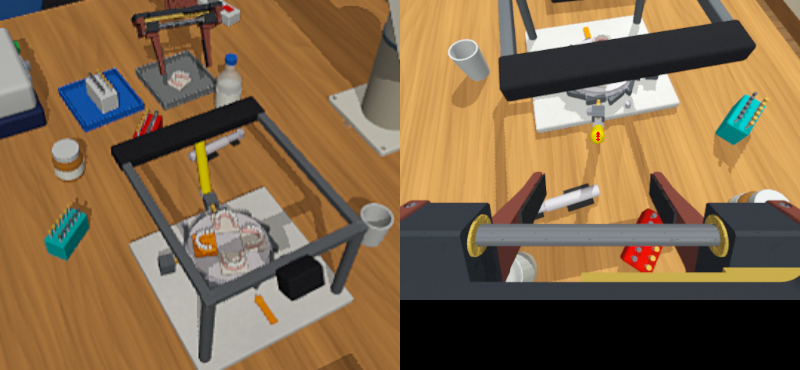

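The wrist view looks straight down the handle: the yellow end at (598,133) is covered by my predicted dots, so the lever estimate holds. Sliding in along the handle.

>>> {"fn": "servo_tool", "kwargs": {
  "increments": [
    [0.4, 2, -2.4, 0, 0, 0, 1],
    [0.7, 3.9, -4.4, 0, 0, 0, 1],
    [1, 5.5, -6.3, 0, 0, 0, 1],
    [1.2, 7, -8.2, 0, 0, 0, 1],
    [1.5, 8.5, -10, 0, 0, 0, 1],
    [1.7, 9.8, -11.6, 0, 0, 0, 1],
    [1.9, 10.8, -12.8, 0, 0, 0, 1],
    [1.9, 10.8, -12.8, 0, 0, 0, 1]
  ]
}}

```text
t: 7.35
ee_pos: [522.8, 22.0, 77.1]
orientation: [-1.985, -1.669, -0.721]
ft_force: [-0.5, -0.0, 0.2]
width: 88.2
grasp_force: 0.0
```

>>> {"fn": "servo_tool", "kwargs": {
  "increments": [
    [0, 0, 0, 0, 0, 0, -1],
    [0, 0, 0, 0, 0, 0, -1],
    [0, 0, 0, 0, 0, 0, -1],
    [0, 0, 0, 0, 0, 0, -1],
    [0, 0, 0, 0, 0, 0, -1],
    [0, 0, 0, 0, 0, 0, -1],
    [0, 0, 0, 0, 0, 0, -1],
    [0, 0, 0, 0, 0, 0, -1]
  ]
}}

```text
t: 8.02
ee_pos: [523.3, 20.5, 78.8]
orientation: [-1.987, -1.67, -0.724]
ft_force: [0.4, -1.0, 0.1]
width: 38.0
grasp_force: 0.0
```

```bash
python3 - <<'E'
from lev import *
o=ctrl.get_obs();P0=o['ee_pos'];M0=R.from_rotvec(o['orientation']).as_matrix();print(o['t'],P0,o['width'],o['ft_force'],o['grasp_force'])
Pc,Mc=pose(.115)
print('cmd diff',P0-Pc,np.degrees(np.arctan2(*(P0[:2]-A)[::-1]))-np.degrees(XS)+180+np.degrees(.33))
for th in(-.01,.2,.3,.4,.5,.58,.66,.68): print(th,inc(*pose(th),Pc,Mc).tolist())
E
```

```text
8.0167 [523.28523098  20.48455917  78.83687792] 38.004690770949445 [ 0.42297662 -1.04464466  0.10808798] 0.0
cmd diff [-1.13920067  0.54959635 -0.16087558] 6.209989959231017
-0.01 [-2.24, 0.54, 0.0, 0.0, -0.0, -7.16]
0.2 [1.55, -0.21, 0.0, 0.0, -0.0, 4.87]
0.3 [3.39, -0.28, 0.0, 0.0, 0.0, 10.6]
0.4 [5.23, -0.17, 0.0, 0.0, 0.0, 16.33]
0.5 [7.05, 0.12, 0.0, -0.0, 0.0, 22.06]
0.58 [8.48, 0.49, 0.0, -0.0, 0.0, 26.64]
0.66 [9.88, 0.97, 0.0, -0.0, 0.0, 31.23]
0.68 [10.22, 1.1, 0.0, -0.0, 0.0, 32.37]
```

>>> {"fn": "servo_tool", "kwargs": {
  "increments": [
    [0, 0, 0, 0, 0, 0, -1],
    [0, 0, 0, 0, 0, 0, -1],
    [0, 0, 0, 0, 0, 0, -1],
    [0, 0, 0, 0, 0, 0, -1],
    [0, 0, 0, 0, 0, 0, -1]
  ]
}}

```text
t: 8.43
ee_pos: [523.3, 20.6, 78.7]
orientation: [-1.987, -1.669, -0.724]
ft_force: [0.7, 1.1, -0.7]
width: 21.3
grasp_force: 30.0
```

```bash
python3 - <<'E'
from lev import *
o=ctrl.get_obs();P0=o['ee_pos'];print(o['t'],P0,o['width'],o['ft_force'],o['moment'],o['grasp_force'],(np.degrees(np.arctan2(*(P0[:2]-A)[::-1])-XS+.33)+180)*np.pi/180)
E
```

```text
8.4333 [523.25321777  20.61747264  78.67838356] 21.290201473258655 [ 0.67446633  1.0868695  -0.70892369] [-0.33290096 -0.08517812 -0.09006572] 30.001111328601837 0.10808313066425793
```

>>> {"fn": "servo_tool", "kwargs": {
  "increments": [
    [-0.7, 0.17, 0, 0, 0, -2.4, -1],
    [-1.4, 0.35, 0, 0, 0, -4.8, -1],
    [-2, 0.5, 0, 0, 0, -6.6, -1],
    [-2, 0.5, 0, 0, 0, -6.6, -1],
    [-2, 0.5, 0, 0, 0, -6.6, -1]
  ]
}}

```text
t: 8.85
ee_pos: [506.1, 24.4, 78.7]
orientation: [-2.102, -1.565, -0.768]
ft_force: [11.0, 2.9, -8.1]
width: 20.8
grasp_force: 30.0
```

>>> {"fn": "servo_tool", "kwargs": {
  "increments": [
    [0.9, -0.2, 0, 0, 0, 2.9, -1],
    [1.8, -0.4, 0, 0, 0, 5.7, -1],
    [3.5, -0.7, 0, 0, 0, 11.5, -1],
    [5.4, -0.8, 0, 0, 0, 17.2, -1],
    [7.2, -0.7, 0, 0, 0, 22.9, -1],
    [9, -0.4, 0, 0, 0, 28.7, -1],
    [10.5, 0, 0, 0, 0, 33.2, -1],
    [11.3, 0.25, 0, 0, 0, 36, -1],
    [12.2, 0.6, 0, 0, 0, 38.8, -1],
    [12.2, 0.6, 0, 0, 0, 38.8, -1],
    [12.2, 0.6, 0, 0, 0, 38.8, -1]
  ]
}}

```text
t: 9.77
ee_pos: [625.7, 30.0, 78.6]
orientation: [-1.398, -2.088, -0.506]
ft_force: [0.2, -8.4, 4.0]
width: 21.7
grasp_force: 29.9
```

```bash
cat > chk.py <<'E'
from lev import *
import m, pickle, sys
o=ctrl.get_obs();P0=o['ee_pos'];print(o['t'],P0.round(1),o['width'].round(1),o['ft_force'].round(1),'th',np.arctan2(*(P0[:2]-A)[::-1])-XS+.33+np.pi)
f=lambda h,s,v:(h<18)&(s>170)&(v>130)
for n in('top','side'):
    d=cam(n);a=proj(d,np.append(A,65));bx=[int(x) for x in(a[0]-24,a[1]-24,a[0]+24,a[1]+24)]
    if n=='side': bx=[int(x) for x in(a[0]-28,a[1]-22,a[0]+28,a[1]+22)]
    M=m.mask(d,f,bx);k=cv2.findContours(M,0,2)[0]
    for c in k:
        if cv2.contourArea(c)<15: continue
        r=cv2.minAreaRect(c)[0];p=plane(d,*r,65)[:2]-A;print(n,cv2.contourArea(c),np.round(r,1),'r',np.hypot(*p).round(1),'wheel/teeth',((np.degrees(np.arctan2(p[1],p[0]))-92.3)/30).round(2))
    pickle.dump(d,open(n+'L.pkl','wb'))
E
python3 chk.py
```

```text
Traceback (most recent call last):
  File "chk.py", line 3, in <module>
    o=ctrl.get_obs();P0=o['ee_pos'];print(o['t'],P0.round(1),o['width'].round(1),o['ft_force'].round(1),'th',np.arctan2(*(P0[:2]-A)[::-1])-XS+.33+np.pi)
                                                             ^^^^^^^^^^^^^^^^
AttributeError: 'float' object has no attribute 'round'
```

```bash
sed -i "s/o\['width'\].round(1)/o['width']/" chk.py; python3 chk.py
```

```text
9.7667 [625.7  30.   78.6] 21.713903024420006 [ 0.2 -8.4  4. ] th 0.6731945339409497
top 77.0 [177. 171.] r 42.4 wheel/teeth -3.05
side 119.5 [269.9 249.5] r 47.0 wheel/teeth -2.93
```

```bash
sed -i 's/    d=cam(n);a=/    d=pickle.load(open(n+sys.argv[1],"rb")) if len(sys.argv)>1 else cam(n);a=/' chk.py; python3 chk.py .pkl; python3 - <<'E'
import pickle,cv2,numpy as np
f=lambda n,b:cv2.resize(pickle.load(open(n,'rb'))['image'][b[1]:b[3],b[0]:b[2]],(400,300),interpolation=cv2.INTER_CUBIC)
t=(130,140,230,215);s=(250,200,350,275)
cv2.imwrite('pics/p4.png',np.vstack([np.hstack([f('top.pkl',t),f('topL.pkl',t)]),np.hstack([f('side.pkl',s),f('sideL.pkl',s)])])[...,::-1])
E
```

```text
9.8667 [625.7  30.   78.6] 21.240166940251058 [ 1.9 -7.1  1.5] th 0.6733692010248
top 64.0 [178.5 172. ] r 39.9 wheel/teeth -3.25
side 104.5 [268.  244.8] r 46.3 wheel/teeth -3.61
```

View pics/p4.png

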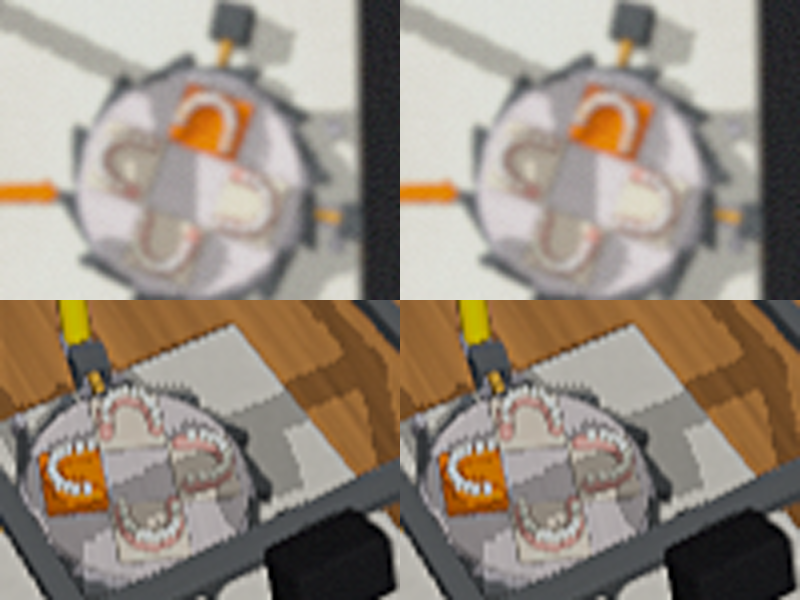

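```bash
cat > chk.py <<'E'
from lev import *
import m, pickle, sys
def ana(d):
    h=m.mask(d,lambda h,s,v:(h<18)&(s>140)&(v>100))
    q=np.argwhere(h)[:,::-1];P=np.array([plane(d,*p,65)[:2] for p in q])-A;r=np.hypot(*P.T)
    k=(r<68)&(r>12);hull=cv2.convexHull(q[k].astype(np.float32));c=cv2.minAreaRect(hull);p=plane(d,*c[0],65)[:2]-A
    return np.round(c[0],1),np.round(c[1],1),np.hypot(*p).round(1),((np.degrees(np.arctan2(p[1],p[0]))-92.3)/30).round(2)
if __name__=='__main__':
    o=ctrl.get_obs();P0=o['ee_pos'];print(o['t'],P0.round(1),o['width'],o['ft_force'].round(1),'th',np.arctan2(*(P0[:2]-A)[::-1])-XS+.33+np.pi)
    for n in('top','side'):
        d=cam(n);print(n,*ana(d));pickle.dump(d,open(n+'L.pkl','wb'))
        if len(sys.argv)>1: print('init',*ana(pickle.load(open(n+'2.pkl','rb'))))
E
python3 chk.py 1
```

```text
9.8667 [625.7  30.   78.6] 21.240166940251058 [ 1.9 -7.1  1.5] th 0.6733692010248
top [177.  169.5] [13. 16.] 46.7 -3.04
init [182.3 170.6] [16.8 13.6] 46.1 -3.67
side [270.3 249.6] [16.5 15.2] 46.2 -2.9
init [268.1 245.1] [16.  15.1] 46.4 -3.57
```

>>> {"fn": "servo_tool", "kwargs": {
  "increments": [
    [-1.7, -0.6, 0, 0, 0, -5.6, -1],
    [-3.2, -1, 0, 0, 0, -10.1, -1],
    [-5, -1.3, 0, 0, 0, -15.9, -1],
    [-6.8, -1.4, 0, 0, 0, -21.6, -1],
    [-8.7, -1.3, 0, 0, 0, -27.3, -1],
    [-10.4, -1, 0, 0, 0, -33.1, -1],
    [-12.2, -0.6, 0, 0, 0, -38.8, -1],
    [-12.2, -0.6, 0, 0, 0, -38.8, -1],
    [-12.2, -0.6, 0, 0, 0, -38.8, -1],
    [-10.4, -1, 0, 0, 0, -33.1, -1],
    [-8.7, -1.3, 0, 0, 0, -27.3, -1],
    [-6.8, -1.4, 0, 0, 0, -21.6, -1],
    [-5, -1.3, 0, 0, 0, -15.9, -1],
    [-3.2, -1, 0, 0, 0, -10.1, -1],
    [-1.7, -0.6, 0, 0, 0, -5.6, -1],
    [-0.9, -0.3, 0, 0, 0, -2.8, -1],
    [0, 0, 0, 0, 0, 0, -1],
    [0, 0, 0, 0, 0, 0, -1],
    [0, 0, 0, 0, 0, 0, -1]
  ]
}}

```text
t: 11.55
ee_pos: [625.8, 29.8, 78.6]
orientation: [-1.399, -2.088, -0.506]
ft_force: [0.7, -9.6, 4.2]
width: 21.4
grasp_force: 29.9
```

```bash
python3 chk.py
```

```text
11.55 [625.8  29.8  78.6] 21.40896822765595 [ 0.7 -9.6  4.2] th 0.6733713415300864
top [168.9 171.8] [13.9 16.1] 46.0 -2.06
side [276.2 254.6] [18.8 13.4] 46.4 -1.97
```

>>> {"fn": "servo_tool", "kwargs": {
  "increments": [
    [-1.7, -0.6, 0, 0, 0, -5.6, -1],
    [-3.2, -1, 0, 0, 0, -10.1, -1],
    [-5, -1.3, 0, 0, 0, -15.9, -1],
    [-6.8, -1.4, 0, 0, 0, -21.6, -1],
    [-8.7, -1.3, 0, 0, 0, -27.3, -1],
    [-10.4, -1, 0, 0, 0, -33.1, -1],
    [-12.2, -0.6, 0, 0, 0, -38.8, -1],
    [-12.2, -0.6, 0, 0, 0, -38.8, -1],
    [-12.2, -0.6, 0, 0, 0, -38.8, -1],
    [-10.4, -1, 0, 0, 0, -33.1, -1],
    [-8.7, -1.3, 0, 0, 0, -27.3, -1],
    [-6.8, -1.4, 0, 0, 0, -21.6, -1],
    [-5, -1.3, 0, 0, 0, -15.9, -1],
    [-3.2, -1, 0, 0, 0, -10.1, -1],
    [-1.7, -0.6, 0, 0, 0, -5.6, -1],
    [-0.9, -0.3, 0, 0, 0, -2.8, -1],
    [0, 0, 0, 0, 0, 0, -1],
    [0, 0, 0, 0, 0, 0, -1],
    [0, 0, 0, 0, 0, 0, -1]
  ]
}}

```text
t: 13.23
ee_pos: [625.9, 29.6, 78.6]
orientation: [-1.399, -2.088, -0.506]
ft_force: [0.9, -9.9, 3.6]
width: 21.3
grasp_force: 29.9
```

```bash
python3 chk.py
```

```text
13.2333 [625.9  29.6  78.6] 21.27541163355724 [ 0.9 -9.9  3.6] th 0.673347572578149
top [162.7 177.9] [14.  15.7] 45.5 -1.05
side [284.5 256.5] [13. 17.] 45.7 -1.0
```

One tooth left.

>>> {"fn": "servo_tool", "kwargs": {
  "increments": [
    [-1.7, -0.6, 0, 0, 0, -5.6, -1],
    [-3.2, -1, 0, 0, 0, -10.1, -1],
    [-5, -1.3, 0, 0, 0, -15.9, -1],
    [-6.8, -1.4, 0, 0, 0, -21.6, -1],
    [-8.7, -1.3, 0, 0, 0, -27.3, -1],
    [-10.4, -1, 0, 0, 0, -33.1, -1],
    [-12.2, -0.6, 0, 0, 0, -38.8, -1],
    [-12.2, -0.6, 0, 0, 0, -38.8, -1],
    [-12.2, -0.6, 0, 0, 0, -38.8, -1],
    [-10.4, -1, 0, 0, 0, -33.1, -1],
    [-8.7, -1.3, 0, 0, 0, -27.3, -1],
    [-6.8, -1.4, 0, 0, 0, -21.6, -1],
    [-5, -1.3, 0, 0, 0, -15.9, -1],
    [-3.2, -1, 0, 0, 0, -10.1, -1],
    [-1.7, -0.6, 0, 0, 0, -5.6, -1],
    [-0.9, -0.3, 0, 0, 0, -2.8, -1],
    [0, 0, 0, 0, 0, 0, -1],
    [0, 0, 0, 0, 0, 0, -1],
    [0, 0, 0, 0, 0, 0, -1]
  ]
}}

```text
t: 14.92
ee_pos: [625.9, 29.4, 78.6]
orientation: [-1.399, -2.089, -0.506]
ft_force: [0.2, -10.2, 4.7]
width: 21.4
grasp_force: 29.9
```

```bash
python3 chk.py; python3 - <<'E'
import pickle,cv2,numpy as np
f=lambda n,b:cv2.resize(pickle.load(open(n,'rb'))['image'][b[1]:b[3],b[0]:b[2]],(400,300),interpolation=cv2.INTER_CUBIC)
cv2.imwrite('pics/p5.png',np.hstack([f('topL.pkl',(110,140,230,230)),f('sideL.pkl',(240,190,360,280))])[...,::-1])
E
```

```text
14.9167 [625.9  29.4  78.6] 21.442347693658796 [  0.2 -10.2   4.7] th 0.6733486781559268
top [160. 186.] [16. 14.] 46.4 -0.04
side [292.4 255.3] [14.3 18.3] 46.2 -0.07
```

View pics/p5.png

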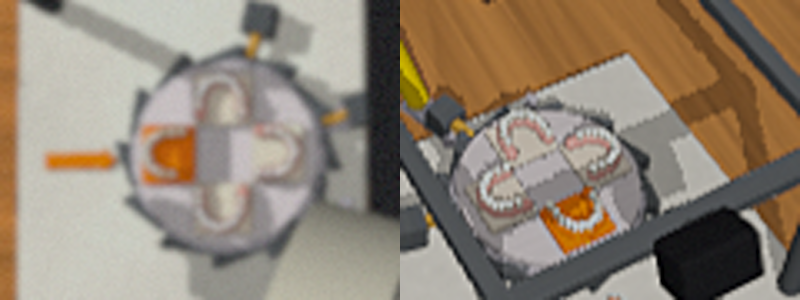

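The top view shows the orange model at (170,155) in line with the pointer at (80,160). Now I'll return the lever to its home stop.

>>> {"fn": "servo_tool", "kwargs": {
  "increments": [
    [-1.7, -0.6, 0, 0, 0, -5.6, -1],
    [-3.2, -1, 0, 0, 0, -10.1, -1],
    [-5, -1.3, 0, 0, 0, -15.9, -1],
    [-6.8, -1.4, 0, 0, 0, -21.6, -1],
    [-8.7, -1.3, 0, 0, 0, -27.3, -1],
    [-10.4, -1, 0, 0, 0, -33.1, -1],
    [-12.2, -0.6, 0, 0, 0, -38.8, -1],
    [-12.4, -0.6, 0, 0, 0, -38.8, -1],
    [-12.4, -0.6, 0, 0, 0, -38.8, -1],
    [-12.4, -0.6, 0, 0, 0, -38.8, -1]
  ]
}}

```text
t: 15.85
ee_pos: [505.7, 22.7, 78.9]
orientation: [-2.106, -1.567, -0.77]
ft_force: [10.0, -4.2, -4.5]
width: 21.0
grasp_force: 30.0
```

>>> {"fn": "servo_tool", "kwargs": {
  "increments": [
    [0, 0, 0, 0, 0, 0, 1],
    [0, 0, 0, 0, 0, 0, 1],
    [0, 0, 0, 0, 0, 0, 1],
    [0, 0, 0, 0, 0, 0, 1],
    [0, 0, 0, 0, 0, 0, 1],
    [0, 0, 0, 0, 0, 0, 1],
    [0, 0, 0, 0, 0, 0, 1],
    [0, 0, 0, 0, 0, 0, 1],
    [0, 0, 0, 0, 0, 0, 1],
    [-0.4, -1.2, 1.5, 0, 0, 0, 1],
    [-0.9, -3, 3.8, 0, 0, 0, 1],
    [-1.5, -5, 6.2, 0, 0, 0, 1],
    [-2.1, -7, 8.7, 0, 0, 0, 1],
    [-2.8, -9.2, 11.5, 0, 0, 0, 1],
    [-3.4, -12, 15, 0, 0, 0, 1],
    [-4, -15, 19, 0, 0, 0, 1],
    [-4, -15, 19, 0, 0, 0, 1],
    [-4, -15, 19, 0, 0, 0, 1]
  ]
}}

```text
t: 17.35
ee_pos: [462.5, -127.2, 271.3]
orientation: [-2.102, -1.568, -0.768]
ft_force: [1.0, -0.5, -0.3]
width: 87.9
grasp_force: 0.0
```

```bash
python3 chk.py; python3 - <<'E'
from lev import *
import pickle
w=cam('wrist');f=lambda d,b:cv2.resize(d['image'][b[1]:b[3],b[0]:b[2]],(400,300),interpolation=cv2.INTER_CUBIC)
for th in(0,.1):
  p,_=pose(th,35,46,19);cv2.circle(w['image'],tuple(int(x) for x in proj(w,p)),2,(255,0,255) if th==0 else (0,255,0),-1)
s=pickle.load(open('sideL.pkl','rb'));t=pickle.load(open('topL.pkl','rb'))
cv2.imwrite('pics/p6.png',np.vstack([np.hstack([f(w,(0,0,512,384)),f(s,(60,60,400,315))]),np.hstack([f(t,(110,90,430,330)),f(s,(220,140,340,230))])])[...,::-1])
E
```

```text
17.35 [ 462.5 -127.2  271.3] 87.85238817236983 [ 1.  -0.5 -0.3] th 0.01121426207123477
top [160.  185.5] [15. 14.] 46.5 -0.1
side [292.  255.4] [15.1 17.3] 46.1 -0.12
```

View pics/p6.png

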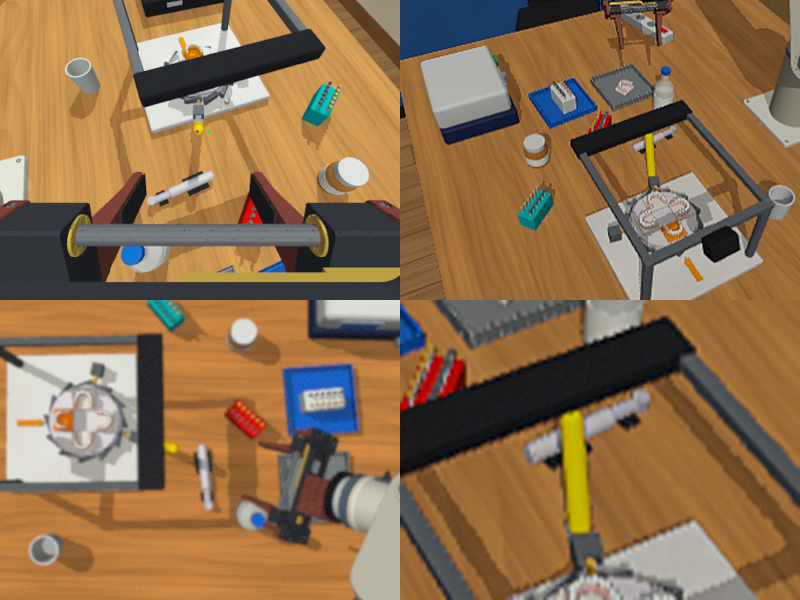

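The final views show the yellow handle end at the predicted home dot, (198,128) in the wrist tile. The orange model is at the pointer, the white stand is in the blue tray, and the gripper is clear with the bystanders unmoved.

```bash
python3 -c "
from workcell import ctrl
print(ctrl.close_job())"
```

```text
the job is handed in; nothing more can be done
None
```

I handed the job in at about 17 s: the white bur stand is upright in the blue tray, the orange model reached the pointer in four full strokes without passing it, and the lever is released at its home stop; the hand-in returned no verdict.

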